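# Fit the drilled vial tray onto the sample changer's rod and drive pin

## Robot

A 6-joint arm with a two-finger parallel gripper is mounted at the origin on the work surface. World frame = base frame: x ahead of the robot, y to its left, z up, the work surface at z = 0. Lengths are in m, angles in degrees, forces in N, time in s.
With the tool pointing down it reaches from about 0.325 to 0.85 m from the base axis. Payload 15.5 kg.
Tool frame: the origin (TCP) lies midway between the tips of the shut fingers; the grasp point (between the pads) lies 19 mm behind it; y points along the fingers, x is the direction in which the jaws open and shut, and the axes are right-handed (so a half turn about y gives the same grasp; the last joint's range is limited). The gripper opens to 91 mm and grips with 3 to 60 N. Pads are 32 mm wide; open, the fingers measure 118 mm over their backs; the gripper's body (76 mm by 178 mm) begins 60 mm behind the grasp point.
Start: joints at [-79.154, 28.281, 77.091, -0, 74.628, -5.472], TCP at [0.176, -0.6, 0.214] pointing down, gripper open.
Joint ranges: [-166.48, 166.48], [-47.26, 123.95], [12.59, 153.08], [-70.14, 250.14], [6.76, 159.57], [-176.63, 176.63]. Speed limits (degrees/s): [108.29, 108.29, 147.25, 172.46, 172.46, 172.46].

## Interface

Orientations are given as a 3x3 rotation matrix whose columns are the frame's x, y, z axes.
In Python, from bench import ctrl gives the robot as it stands. The module is installed in compiled form; this text tells all that it offers. Calls block until the motion is done:
- ctrl.goto(position, orientation): joint-space move of the TCP to a pose.
- ctrl.move_l(position, vel=0.15, ori=None, contact_N=None): straight line of the TCP; ori=None keeps the orientation; vel is the mean speed in m/s. With contact_N (N) it stops when the force on the tool has changed by that much, and returns True; else False.
- ctrl.movej(angles): joint-space move.
- ctrl.command_gripper(opening): opening from 0.0 (shut) to 1.0 (fully open); the grip force is fixed at half the most; returns when the fingers have stopped.
- ctrl.sleep(seconds).
- ctrl.ik(position, orientation): joint angles nearest the present ones, or None.
- ctrl.read_camera(name): name is "scene" or "top"; returns the picture (480x640x3 uint8, blue, green, red); there is no depth.
- ctrl.camera_params(name): a dict with "fx", "fy", "cx", "cy" (pixels), "D" ([k1, k2, p1, p2, k3] as OpenCV has them; the pictures are not rectified), "pose" (4x4, takes a point from camera to world coordinates). Camera axes: x right, y up, looking along -z (the intrinsics and any distortion apply to the point x, -y, -z); pixel columns grow to the right and rows downward; lengths in m; the calibration is good to about 2 mm. A picture is of the moment at which its call begins. camera_params takes no time and is no camera call.
A pose or a line that the arm cannot do raises ctrl.MotionError and nothing moves.
- ctrl.sign_off(): hands the job in, once; it reports no verdict.
Readings, each from a call of its own:
- ctrl.current_t(): time.
- ctrl.current_q(): joint angles.
- ctrl.current_dq(): joint speeds.
- ctrl.current_effort(): joint torques, N m.
- ctrl.current_tool_pos(): TCP position.
- ctrl.current_eef_rot(): TCP orientation.
- ctrl.current_contact_force(): force on the tool from outside, world axes, zero at the start.
- ctrl.current_wrist_torque(): the same for the moment, N m.
- ctrl.current_grip_width(): opening from 0.0 (shut) to 1.0 (fully open).
Only numpy, scipy, OpenCV 4.12 (cv2) and the standard library are available. Lean on these libraries where they do the work, as an engineer would, in place of code of your own. Each camera call takes 0.05 s, during which the arm holds its last target.

## Task

Fit the white vial tray onto the sample changer: lower it squarely down the tall rod, and turn it gently until its small hole drops over the drive pin of the turntable and the tray lies flat, fully home. Do not drop it or force it, and do not disturb the bottle, beaker and jar; let go at the end.

Things in the scene. Friction and masses are not known exactly. Their poses are not given: they have to be found in the camera images.
- tray: Loose white plastic vial tray, about 300 g, balanced near its bore: a plate 170 (x) by 110 (y) by 10 mm, lying flat. Origin: centre of the underside, on the bore's axis; z up. The vertical bore, 12 mm in diameter, runs 40 mm: through the plate and the 30 x 30 mm boss on top. Six 21 mm vial holes along its long sides (x = -38, 14, 66, y = -37 and 37 mm) play no part.
- tray_post (a point): Top centre of the tray's upright grip post, 73 mm from the bore towards the tray's -x and 55 mm above its underside. The post is 20 x 20 mm, square to the tray, and stands 45 mm above the plate: hold the tray by it, fingers closing along the tray's y: closing along x, the gripper comes against the tall rod on the way down.
- tray_hole (a point): The tray's pin hole, at the plate's upper face (10 mm above the underside): 12 mm in diameter, through the plate, between bore and post, 32 mm from the bore's axis towards -x.
- changer: Sample changer fixed to the bench: white housing 170 x 170 x 50 mm, display and two keys on its -x face. On it a round aluminium turntable, 144 mm across, upper face 60 mm above the bench, so stiff (1.5 N m) that it stays put under a light touch. A fixed steel rod, 10 mm in diameter, rises through its middle to 210 mm above the bench. Origin: centre of the underside, on the rod's axis; z up.
- seat (a point): On the rod's axis at the turntable's face, 60 mm above the bench: the tray's origin when home. Axes as the changer's. A steel drive pin (diameter 8, height 8 mm, tapered tip) stands on the turntable 32 mm from here, anywhere within 25 degrees of the changer's -x axis: not measured. The tray's hole takes it within about 3 degrees; elsewhere the tray rests on it 8 mm too high.
- rod_top (a point): Tip of the rod, on its axis, 210 mm above the bench. The last 14 mm taper to 5 mm in diameter.
- wash_bottle: Bystander: loose white bottle with cap, 60 mm across, 150 mm tall, at the far side. Origin: centre of its underside.
- beaker: Bystander: loose glass beaker, 72 mm across, 90 mm tall, to the left. Origin: centre of its underside.
- jar: Bystander: loose small jar with cap, 48 mm across, 55 mm tall, to the right. Origin: centre of its underside.
Mind the look-alikes: they are no part of the job. What is shaped like the changer but pink or purple is not meant.

How it is judged:
By the outcome, as a careful person would: the job done as asked, in the order asked, and still so for the second after the job is handed in, with the robot touching nothing.
It also fails if it takes over 69 s, if anything falls off the work surface, if the arm or the gripper's body presses on something with over 40 N, if the wrist force passes 120 N, or if a joint passes its speed limit or range.

## Working session

There is one attempt and no reset: what is moved stays moved. The work goes in short steps, each a Python script; the robot and the scene stay as the last script left them, time stands still between calls to the robot, and variables do not carry over. Pictures are saved under pics/ and viewed, and the job is handed in when it is done.

```bash
mkdir -p pics
python3 - <<'E'
from bench import ctrl
import cv2
for n in("scene","top"):
    im=ctrl.read_camera(n); cv2.imwrite(f"pics/{n}0.png",im)
    p=ctrl.camera_params(n); print(n,p)
print(ctrl.current_t(),ctrl.current_eef_rot())
E
```

```text
scene {'fx': 582.7425021518652, 'fy': 582.7425021518652, 'cx': 323.745793815834, 'cy': 244.3215309454073, 'D': array([-0.07596603,  0.        ,  0.        ,  0.        ,  0.        ]), 'pose': array([[ 0.81055525, -0.49922927,  0.30621939,  1.01494462],
       [ 0.58548878,  0.7034498 , -0.40294077, -0.62145856],
       [-0.01425014,  0.50589378,  0.86247807,  1.45910969],
       [ 0.        ,  0.        ,  0.        ,  1.        ]])}
top {'fx': 551.3773745047922, 'fy': 551.3773745047922, 'cx': 319.9042656154413, 'cy': 233.82052010365092, 'D': array([-0.02971778,  0.        ,  0.        ,  0.        ,  0.        ]), 'pose': array([[-1.79829776e-03,  9.96407498e-01, -8.46691451e-02,
         4.27043397e-01],
       [-9.99979284e-01, -1.26851256e-03,  6.31050524e-03,
        -5.78608139e-03],
       [ 6.18043087e-03,  8.46787393e-02,  9.96389138e-01,
         1.35677914e+00],
       [ 0.00000000e+00,  0.00000000e+00,  0.00000000e+00,
         1.00000000e+00]])}
0.1 [[ 2.80944759e-01 -2.10234619e-04  9.59723918e-01]
 [-9.59723322e-01  1.07370315e-03  2.80944820e-01]
 [-1.08952292e-03 -9.99999401e-01  9.98842055e-05]]
```

View pics/scene0.png

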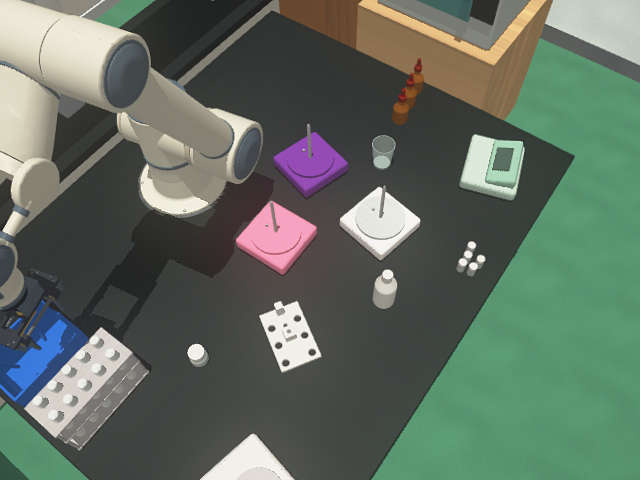

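View pics/top0.png

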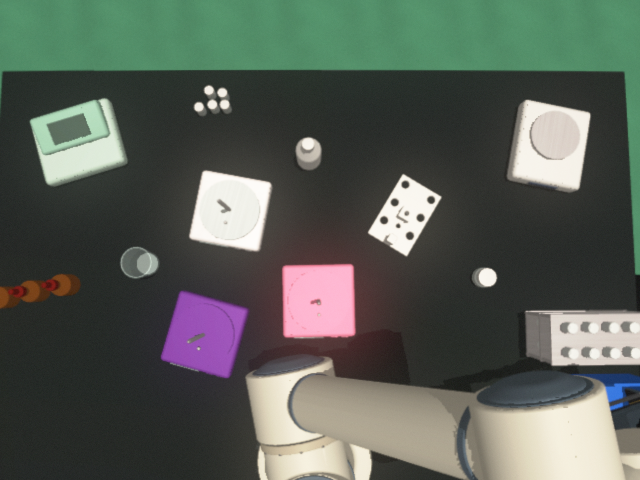

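The top view shows the white changer at about (230,210), the tray at (405,215) with its post at about (388,238), the bottle (308,153), beaker (138,262) and jar (484,277). Pink and purple are the decoys. In the scene view the changer is at (380,220) and the tray at (290,335). I'll zoom in next.

Run:
```python
import cv2,numpy as np
t=cv2.imread("pics/top0.png");s=cv2.imread("pics/scene0.png")
def z(im,x0,y0,w,h,k): return cv2.resize(im[y0:y0+h,x0:x0+w],None,fx=k,fy=k,interpolation=cv2.INTER_CUBIC)
cv2.imwrite("pics/z1.png",np.hstack([z(t,185,160,95,95,4),z(t,360,165,95,95,4)]))
cv2.imwrite("pics/z2.png",np.hstack([z(s,330,175,95,95,4),z(s,245,290,95,95,4)]))
```

```text
(no output)
```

View pics/z1.png

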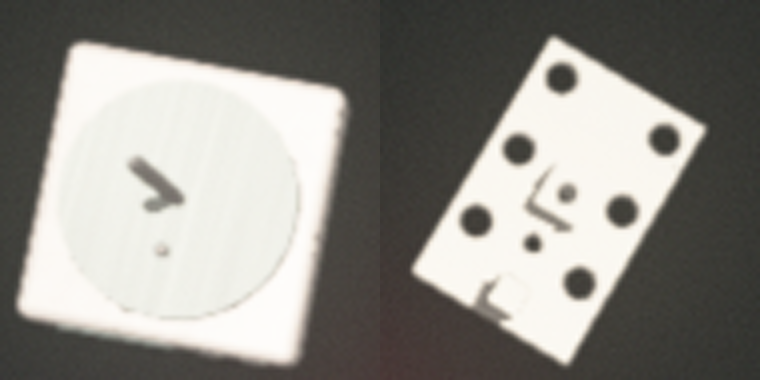

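View pics/z2.png

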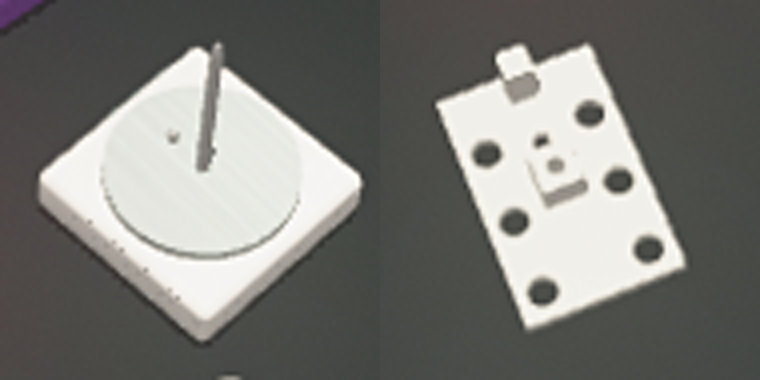

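```bash
cat > h.py <<'E'
import numpy as np, cv2
from bench import ctrl
def ray(n,uv):
    p=ctrl.camera_params(n);K=np.array([[p['fx'],0,p['cx']],[0,p['fy'],p['cy']],[0,0,1]])
    u=cv2.undistortPoints(np.array(uv,float).reshape(-1,1,2),K,np.array(p['D'])).reshape(-1,2)
    d=np.c_[u[:,0],-u[:,1],-np.ones(len(u))]@p['pose'][:3,:3].T
    return p['pose'][:3,3],d/np.linalg.norm(d,axis=1,keepdims=True)
def plane(n,uv,z):
    o,d=ray(n,uv); return o+d*((z-o[2])/d[:,2])[:,None]
def tri(uv1,uv2):
    o1,d1=ray("top",uv1);o2,d2=ray("scene",uv2);out=[]
    for a,b in zip(d1,d2):
        s,_,_,_=np.linalg.lstsq(np.c_[a,-b],o2-o1,rcond=None)
        p,q=o1+s[0]*a,o2+s[1]*b; out.append(np.r_[(p+q)/2,np.linalg.norm(p-q)])
    return np.array(out)
def proj(n,P):
    p=ctrl.camera_params(n);K=np.array([[p['fx'],0,p['cx']],[0,p['fy'],p['cy']],[0,0,1]])
    c=(np.atleast_2d(P)-p['pose'][:3,3])@p['pose'][:3,:3]
    return cv2.projectPoints(c*[1,-1,-1],np.zeros(3),np.zeros(3),K,np.array(p['D']))[0].reshape(-1,2)
E
python3 - <<'E'
from h import *
np.set_printoptions(precision=4,suppress=True)
def blobs(n,box,k=4):
    im=cv2.imread(f"pics/{n}0.png");x,y,w,h=box
    g=cv2.cvtColor(im[y:y+h,x:x+w],cv2.COLOR_BGR2GRAY)
    g=cv2.resize(g,None,fx=k,fy=k,interpolation=cv2.INTER_CUBIC)
    m=(g>140).astype(np.uint8)
    c,hr=cv2.findContours(m,cv2.RETR_CCOMP,cv2.CHAIN_APPROX_NONE)
    i=max(range(len(c)),key=lambda i:cv2.contourArea(c[i]) if hr[0][i][3]<0 else 0)
    T=lambda q:(np.array(q)+.5)/k-.5+[x,y]
    holes=[]
    for j in range(len(c)):
        if hr[0][j][3]==i and cv2.contourArea(c[j])>40:
            (cx,cy),(a,b),_=cv2.minAreaRect(c[j]);M=cv2.moments(c[j])
            holes.append((*T([M['m10']/M['m00'],M['m01']/M['m00']]),cv2.contourArea(c[j])/k/k))
    quad=cv2.minAreaRect(c[i]);ap=cv2.approxPolyDP(c[i],8,True).reshape(-1,2)
    return np.array(holes),T(ap),T(c[i].reshape(-1,2))
for n,b in (("top",(360,165,95,100)),("scene",(245,290,95,95))):
    h,a,_=blobs(n,b);print(n);print(np.c_[h,plane(n,h[:,:2],.01)]);print(np.c_[a,plane(n,a,.01)])
for n,b in (("top",(180,160,105,100)),("scene",(330,175,95,95))):
    h,a,_=blobs(n,b);print(n);print(h);print(np.c_[a,plane(n,a,.05)])
# manual points
T=lambda z,o:[(z[0]+.5)/4-.5+o[0],(z[1]+.5)/4-.5+o[1]]
pin=tri([T((162,250),(185,160))],[T((172,137),(330,175))]);print("pin",pin)
print("rodtip",tri([T((135,161),(185,160))],[T((218,45),(330,175))]))
print("bore",tri([T((567-380,194),(360,165))],[T((555-380,165),(245,290))]))
print("hole",tri([T((532-380,243),(360,165))],[T((541-380,141),(245,290))]))
print("post",tri([T((512-380,292),(360,165))],[T((512-380,59),(245,290))]))
E
```

```text
top
[[409.4337 235.3889  46.875    0.5373  -0.2341   0.01  ]
 [397.724  225.4612  12.8125   0.5619  -0.2057   0.01  ]
 [383.5765 219.8055  46.7188   0.5759  -0.171    0.01  ]
 [401.2804 218.7908  12.6875   0.5784  -0.2147   0.01  ]
 [420.1028 217.4162  45.3438   0.5817  -0.2612   0.01  ]
 [406.2462 213.1003  10.3125   0.5924  -0.2271   0.01  ]
 [394.2581 201.9375  45.1562   0.6202  -0.1979   0.01  ]
 [430.6612 199.5301  45.0312   0.6262  -0.2881   0.01  ]
 [404.9182 184.1279  45.375    0.6647  -0.225    0.01  ]]
[[402.625  173.875    0.6904  -0.2197   0.01  ]
 [367.625  231.875    0.5461  -0.1314   0.01  ]
 [382.125  241.375    0.5227  -0.1668   0.01  ]
 [385.875  237.125    0.5331  -0.1761   0.01  ]
 [390.375  246.625    0.5098  -0.1869   0.01  ]
 [406.125  255.625    0.4877  -0.2252   0.01  ]
 [440.625  196.125    0.6347  -0.313    0.01  ]]
scene
[[285.2766 362.6314  39.8438   0.627   -0.2897   0.01  ]
 [311.6662 351.9311  39.1562   0.6653  -0.2265   0.01  ]
 [278.1887 345.1454  37.0938   0.5826  -0.2627   0.01  ]
 [295.2168 335.8817   3.0938   0.6034  -0.2159   0.01  ]
 [304.2222 
[... 1056 characters left out ...]
02   0.2931   0.05  ]
 [341.125  216.375    0.5008   0.1416   0.05  ]
 [339.625  220.875    0.5061   0.1265   0.05  ]
 [345.375  230.125    0.5374   0.1104   0.05  ]
 [380.875  259.125    0.671    0.0897   0.05  ]
 [418.125  226.125    0.6991   0.2416   0.05  ]
 [419.875  219.875    0.6922   0.2627   0.05  ]
 [385.625  191.375    0.5577   0.2902   0.05  ]
 [383.375  212.625    0.5931   0.223    0.05  ]
 [379.625  217.125    0.5927   0.2036   0.05  ]
 [382.625  188.625    0.545    0.2935   0.05  ]]
pin [[0.5647 0.2093 0.0617 0.0011]]
rodtip [[0.5964 0.2    0.209  0.    ]]
bore [[ 0.5887 -0.223   0.0383  0.0006]]
hole [[ 0.5618 -0.2061  0.0082  0.0013]]
post [[ 0.5273 -0.1862  0.0607  0.0017]]
```

Run:
```python
from h import *
np.set_printoptions(precision=4,suppress=True)
ht=np.array([[409.4337,235.3889],[383.5765,219.8055],[420.1028,217.4162],[394.2581,201.9375],[430.6612,199.5301],[404.9182,184.1279]])
hs=np.array([[271.2667,328.1802],[297.014,318.0933],[278.1887,345.1454],[304.2222,334.8164],[285.2766,362.6314],[311.6662,351.9311]])
L=np.array([[x,y] for x in(-38,14,66) for y in(-37,37)])/1e3
print("tri",tri(ht,hs))
def fit(P):
    a=L-L.mean(0);b=P-P.mean(0)
    th=np.arctan2((a[:,0]*b[:,1]-a[:,1]*b[:,0]).sum(),(a*b).sum());R=np.array([[np.cos(th),-np.sin(th)],[np.sin(th),np.cos(th)]])
    t=P.mean(0)-R@L.mean(0);return np.degrees(th),t,R,np.abs(P-(L@R.T+t)).max()
for P in (plane("top",ht,.01)[:,:2],plane("scene",hs,.01)[:,:2],tri(ht,hs)[:,:2]):
    th,t,R,e=fit(P);print(th,t,"post",t+R@[-.073,0],"hole",t+R@[-.032,0],e)
# changer
for n,b in (("top",(180,160,105,100)),):
    im=cv2.imread("pics/top0.png");x,y,w,h=b;g=cv2.resize(cv2.cvtColor(im[y:y+h,x:x+w],cv2.COLOR_BGR2GRAY),None,fx=4,fy=4,interpolation=cv2.INTER_CUBIC)
    c=max(cv2.findContours((g>140).astype(np.uint8),0,1)[0],key=cv2.contourArea).reshape(-1,2)
    P=plane(n,(c+.5)/4-.5+[x,y],.05)[:,:2]
    r=cv2.minAreaRect((P*1000).astype(np.float32));print(r)
print(proj("top",[[.5964,.2,.21],[.5964,.2,.06]]),proj("scene",[[.5964,.2,.21],[.5964,.2,.06]]))
# bystanders
print(plane("top",[[308,145]],.15),plane("top",[[484,276]],.055),plane("top",[[132,262]],.09))
```

```text
tri [[ 0.5374 -0.2348  0.0071  0.0005]
 [ 0.5759 -0.1715  0.0075  0.0006]
 [ 0.5819 -0.2618  0.0071  0.0004]
 [ 0.6204 -0.1985  0.007   0.0006]
 [ 0.6264 -0.2889  0.0071  0.0004]
 [ 0.6649 -0.2256  0.0074  0.0006]]
-31.32203263586808 [ 0.589  -0.2223] post [ 0.5267 -0.1843] hole [ 0.5617 -0.2056] 7.612886434796295e-05
-31.256586582336993 [ 0.5898 -0.2239] post [ 0.5274 -0.186 ] hole [ 0.5624 -0.2073] 0.00013706486238898585
-31.293568935298858 [ 0.5892 -0.2229] post [ 0.5268 -0.185 ] hole [ 0.5619 -0.2063] 0.00012465237879744073
((594.4278564453125, 200.03988647460938), (171.3661651611328, 171.745849609375), 79.49237060546875)
[[218.3128 199.8036]
 [229.5314 209.0525]] [[384.1432 185.6711]
 [380.2391 216.7095]]
[[0.7283 0.0127 0.15  ]] [[ 0.437 -0.402  0.055]] [[0.4702 0.4183 0.09  ]]
```

```bash
cat >> h.py <<'E'
def ori(yaw,s=-1):
    y=np.radians(yaw);x=s*np.array([-np.sin(y),np.cos(y),0]);d=np.array([0,0,-1.]);return np.c_[x,d,np.cross(x,d)]
E
python3 - <<'E'
from h import *
np.set_printoptions(precision=3,suppress=True)
for s in(-1,1):
    print(s,ctrl.ik([.527,-.185,.12],ori(-31.3,s)),ctrl.ik([.526,.2206,.25],ori(-16.4,s)))
s=-1
ctrl.goto([.527,-.185,.10],ori(-31.3,s))
print(ctrl.current_t(),ctrl.current_q())
cv2.imwrite("pics/top1.png",ctrl.read_camera("top"));cv2.imwrite("pics/scene1.png",ctrl.read_camera("scene"))
E
```

```text
-1 [-25.469  29.338  92.772  -0.     57.89   95.831] [ 16.755  21.931  82.095  -0.     75.974 123.155]
1 [-25.469  29.338  92.772  -0.     57.89  -84.169] [ 16.755  21.931  82.095  -0.     75.974 -56.845]
2.1 [-25.53   30.914  93.797  -0.007  55.264  95.793]
```

Run:
```python
from h import *
np.set_printoptions(precision=4,suppress=True)
print(ctrl.move_l([.527,-.185,.016],vel=.08,contact_N=6), ctrl.current_tool_pos())
f0=ctrl.current_contact_force()
ctrl.command_gripper(0.0); print("w",ctrl.current_grip_width()*91,ctrl.current_contact_force(),f0)
print(ctrl.current_t())
ctrl.move_l([.527,-.185,.05],vel=.05)
print(ctrl.current_contact_force(),ctrl.current_wrist_torque(),ctrl.current_grip_width()*91,ctrl.current_t(),ctrl.current_tool_pos())
a,b=ctrl.read_camera("top"),ctrl.read_camera("scene")
cv2.imwrite("pics/top2.png",a);cv2.imwrite("pics/scene2.png",b)
z=lambda im,x,y:cv2.resize(im[y:y+130,x:x+130],None,fx=3,fy=3,interpolation=cv2.INTER_CUBIC)
cv2.imwrite("pics/z3.png",np.hstack([z(a,340,150),z(b,225,260)]))
```

```text
False [ 0.5273 -0.1852  0.0165]
w 20.171447320100842 [0.0321 0.2916 0.6068] [ 0.0565 -0.3868 -0.0406]
4.4833
[ 0.5587  0.0259 -2.8077] [ 0.1394  0.0942 -0.0075] 19.73972684753585 5.3167 [ 0.5269 -0.185   0.0499]
```

View pics/z3.png

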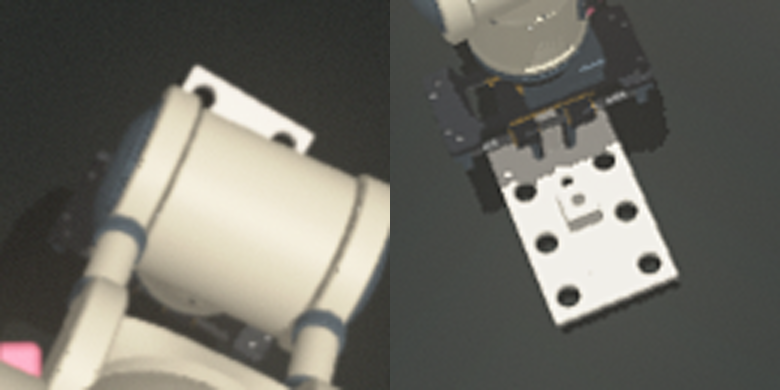

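```bash
cat >> h.py <<'E'
def tcp(bore,yaw,z):
    y=np.radians(yaw);return [bore[0]-.073*np.cos(y),bore[1]-.073*np.sin(y),z]
E
python3 - <<'E'
from h import *
np.set_printoptions(precision=4,suppress=True)
print(plane("top",[[230.3,209.6]],.06))
ctrl.move_l([.527,-.185,.27],vel=.15)
ctrl.move_l(tcp([.5964,.2],-16.4,.27),vel=.2,ori=ori(-16.4))
ctrl.sleep(.3)
print(ctrl.current_contact_force(),ctrl.current_wrist_torque(),ctrl.current_grip_width()*91,ctrl.current_t(),ctrl.current_tool_pos())
a,b=ctrl.read_camera("top"),ctrl.read_camera("scene")
cv2.imwrite("pics/top3.png",a);cv2.imwrite("pics/scene3.png",b)
z=lambda im,x,y:cv2.resize(im[y:y+130,x:x+130],None,fx=3,fy=3,interpolation=cv2.INTER_CUBIC)
cv2.imwrite("pics/z4.png",np.hstack([z(a,160,130),z(b,330,110)]))
E
```

```text
[[0.5951 0.1982 0.06  ]]
[-0.2282  0.9144 -2.0353] [0.1104 0.1756 0.019 ] 19.653887975022524 9.5083 [0.5264 0.2204 0.27  ]
```

View pics/z4.png

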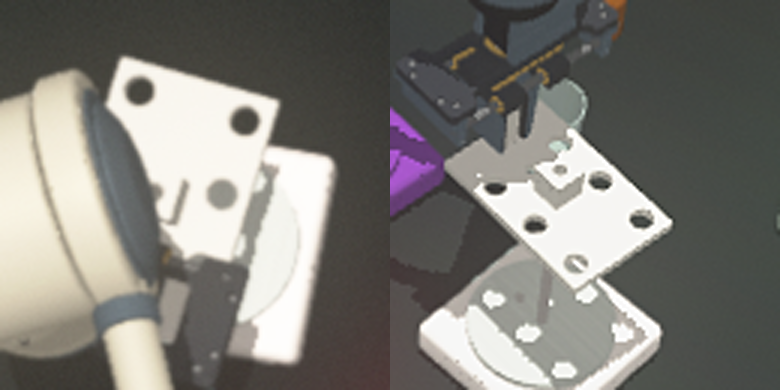

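View pics/scene3.png

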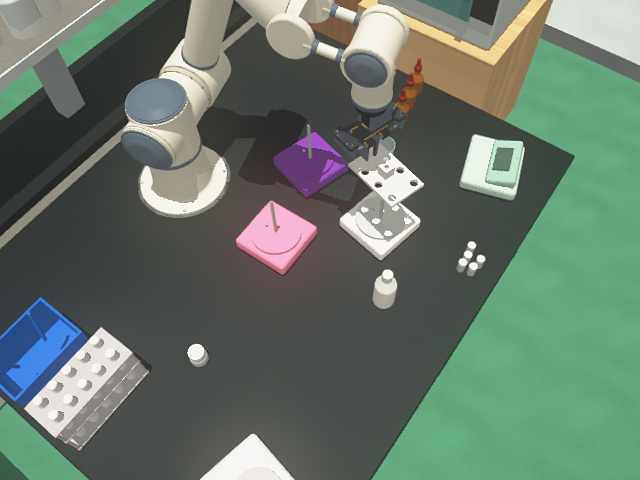

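The top view shows the tray's +x corners at zoom (122,55) and (278,100). The scene view shows the tray above the rod, with its boss bore at zoom (560,170). I'll check the tray for tilt against the no-tilt prediction.

Run:
```python
from h import *
np.set_printoptions(precision=4,suppress=True)
def cor(n,box,k=4,off=0,thr=165):
    im=cv2.imread(f"pics/{n}3.png");x,y,w,h=box
    g=cv2.resize(cv2.cvtColor(im[y:y+h,x:x+w],cv2.COLOR_BGR2GRAY),None,fx=k,fy=k,interpolation=cv2.INTER_CUBIC)
    m=(g<110).astype(np.uint8)
    c,hr=cv2.findContours(m,cv2.RETR_CCOMP,cv2.CHAIN_APPROX_NONE)
    o=[]
    for q in c:
        A=cv2.contourArea(q)/k/k
        if 8<A<150:
            M=cv2.moments(q);o.append([(M['m10']/M['m00']+.5)/k-.5+x,(M['m01']/M['m00']+.5)/k-.5+y,A])
    return np.array(o)
print("top",cor("top",(160,130,100,85)));print("scene",cor("scene",(345,145,85,65)))
p=np.array([.5264,.2204]);y=np.radians(-16.4);R=np.array([[np.cos(y),-np.sin(y)],[np.sin(y),np.cos(y)]])
def W(l,z):return np.r_[p+R@(np.array(l)+[.073,0]),z]
pts={'h+-':W([.066,-.037],.2605),'h++':W([.066,.037],.2605),'m++':W([.014,.037],.2605),'m+-':W([.014,-.037],.2605),'c++':W([.085,.055],.2635),'c+-':W([.085,-.055],.2635),'bore':W([0,0],.2935),'rod':np.array([.5964,.2,.21])}
for k,v in pts.items():print(k,v,proj("top",v)[0],proj("scene",v)[0])
```

```text
top [[241.2094 170.0163  50.875 ]
 [206.1617 159.9924  50.8438]]
scene [[377.8383 184.9557  16.6875]
 [413.1499 183.3931  18.8125]
 [364.6658 172.32    17.4375]
 [399.591  170.6649  16.9062]
 [360.1014 147.2161  12.8125]]
h+- [0.6493 0.1457 0.2605] [241.205 170.098] [391.6736 198.0072]
h++ [0.6702 0.2166 0.2605] [206.1919 159.9607] [413.5943 183.2103]
m++ [0.6203 0.2313 0.2605] [198.4807 184.3846] [399.9821 170.3988]
m+- [0.5994 0.1603 0.2605] [233.6191 194.6114] [378.1509 184.7803]
c++ [0.6935 0.2286 0.2635] [200.2074 148.2855] [424.0449 183.7213]
c+- [0.6624 0.123  0.2635] [252.321  163.3443] [391.3601 205.9713]
bore [0.5964 0.1998 0.2935] [210.8274 193.5264] [386.5629 166.1171]
rod [0.5964 0.2    0.21  ] [218.3128 199.8036] [384.1432 185.6711]
```

Run:
```python
import cv2,numpy as np
t=cv2.imread("pics/top0.png");s=cv2.imread("pics/scene0.png")
z=lambda im,x,y:cv2.resize(im[y:y+40,x:x+26],None,fx=15,fy=15,interpolation=cv2.INTER_NEAREST)
cv2.imwrite("pics/z5.png",np.hstack([z(t,212,190),z(s,366,182)]))
```

```text
(no output)
```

View pics/z5.png

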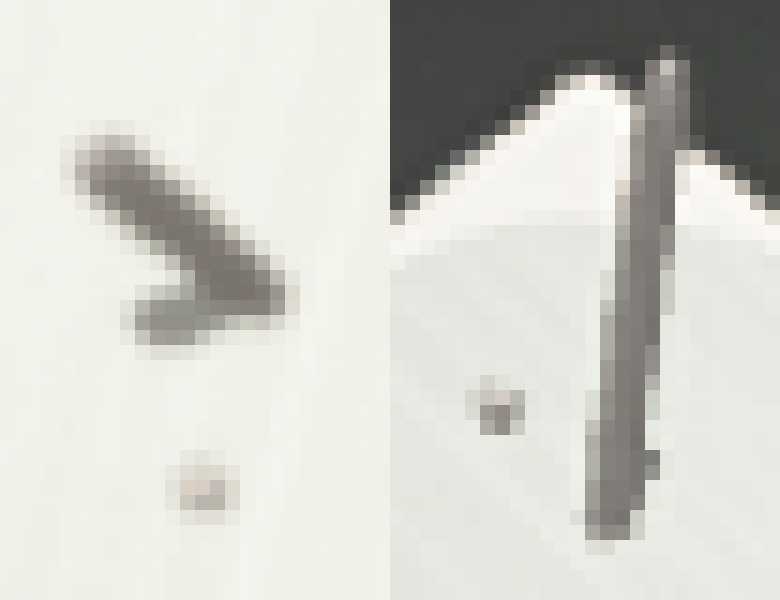

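Run:
```python
from h import *
np.set_printoptions(precision=4,suppress=True)
P=np.r_[tri([[225.05,222.05]],[[372.85,208.9]])[:,:3],plane("top",[[225.05,222.05]],.066),plane("scene",[[372.85,208.9]],.066)]
for q in P:
    d=q[:2]-[.5964,.2];print(q,np.hypot(*d),np.degrees(np.arctan2(d[1],d[0]))-180)
def st(): print(ctrl.current_tool_pos(),ctrl.current_contact_force(),ctrl.current_wrist_torque(),round(ctrl.current_t(),2))
B=[.5964,.2]
st()
for z in (.232,.205,.15):
    c=ctrl.move_l(tcp(B,-16.4,z),vel=.04,contact_N=4);print(c);st()
    if c:break
```

```text
[0.565  0.2097 0.0614] 0.03283037709659906 -17.222832778075286
[0.5648 0.2092 0.066 ] 0.03290496229058466 -16.270198981853753
[0.5663 0.2067 0.066 ] 0.03082773514858011 -12.476777609721864
[0.5264 0.2205 0.27  ] [ 0.4004  1.4316 -2.5132] [ 0.0566  0.156  -0.0189] 9.61
False
[0.5266 0.2207 0.2323] [-0.0011 -0.8811 -2.6027] [0.1572 0.2248 0.0038] 10.71
False
[0.5263 0.2207 0.2049] [ 0.8421  4.1002 -4.945 ] [0.8421 0.3583 0.2204] 11.53
True
[0.5261 0.2209 0.2042] [ 1.6112  2.869  -0.814 ] [ 0.5157 -0.2017  0.1573] 11.78
```

Run:
```python
from h import *
np.set_printoptions(precision=4,suppress=True)
def st(): print(ctrl.current_tool_pos(),ctrl.current_contact_force(),ctrl.current_wrist_torque(),round(ctrl.current_t(),2))
ctrl.sleep(.2);st()
for B in ([.5964,.2008],[.5964,.2016],[.597,.2016]):
    ctrl.move_l(tcp(B,-16.4,.204),vel=.01);ctrl.sleep(.2)
    print(B)
    for _ in range(4): st();ctrl.sleep(.05)
cv2.imwrite("pics/s4.png",cv2.resize(ctrl.read_camera("scene")[110:240,330:460],None,fx=4,fy=4,interpolation=cv2.INTER_CUBIC))
```

```text
[0.5259 0.221  0.2038] [ 2.932   1.6352 -0.7325] [ 0.4978 -0.4619  0.2274] 11.98
[0.5964, 0.2008]
[0.5261 0.2213 0.2038] [ 0.3657 -0.1175 -2.2007] [0.0976 0.1567 0.0331] 12.43
[0.5262 0.2213 0.2039] [ 0.4492 -0.9299 -3.1399] [ 0.0978  0.1737 -0.1052] 12.48
[0.5263 0.2213 0.2039] [ 0.4961  0.3795 -1.6078] [ 0.0696  0.2037 -0.0176] 12.53
[0.5263 0.2213 0.204 ] [ 0.3701 -0.3264 -2.9186] [0.1084 0.1429 0.0068] 12.58
[0.5964, 0.2016]
[0.5264 0.2222 0.204 ] [ 0.3353 -0.1703 -2.7328] [ 0.0627  0.1671 -0.006 ] 13.08
[0.5264 0.2222 0.204 ] [-0.3674 -0.0154 -1.897 ] [0.1192 0.1565 0.0042] 13.13
[0.5264 0.2222 0.204 ] [-0.2602  0.5358 -2.2776] [ 0.0935  0.1873 -0.0411] 13.18
[0.5264 0.2222 0.204 ] [ 0.0596  0.3531 -2.8435] [0.0905 0.1382 0.0233] 13.23
[0.597, 0.2016]
[0.5269 0.2222 0.204 ] [ 0.5075  0.2201 -2.4556] [0.139  0.1574 0.0376] 13.73
[0.527  0.2222 0.204 ] [ 0.5374  0.5296 -3.0891] [ 0.148   0.1974 -0.0169] 13.78
[0.527  0.2222 0.204 ] [ 1.0792  0.075  -2.8479] [ 0.088   0.1378 -0.0141] 13.83
[0.527  0.2222 0.204 ] [ 1.213   0.2146 -2.7225] [0.085  0.2071 0.0195] 13.88
```

View pics/s4.png

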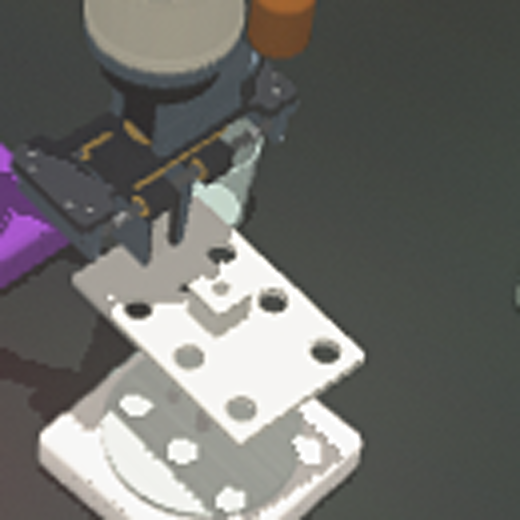

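Run:
```python
from h import *
np.set_printoptions(precision=4,suppress=True)
def st(): print(ctrl.current_tool_pos(),ctrl.current_contact_force(),ctrl.current_wrist_torque(),round(ctrl.current_t(),2))
B=[.5964,.2014]
ctrl.move_l(tcp(B,-16.4,.204),vel=.01)
for z in (.15,.12,.09):
    c=ctrl.move_l(tcp(B,-16.4,z),vel=.04,contact_N=5);print(c);st()
    if c:break
```

```text
False
[0.5265 0.222  0.1503] [-0.902   0.4497 -2.8846] [0.0833 0.1652 0.0108] 15.73
False
[0.5265 0.222  0.1202] [ 0.3493  0.0009 -1.8267] [0.1039 0.2076 0.042 ] 16.63
False
[0.5265 0.222  0.0902] [ 0.2263  0.0694 -2.035 ] [ 0.1044  0.1254 -0.0123] 17.53
```

Run:
```python
from h import *
np.set_printoptions(precision=4,suppress=True)
def st(): print(ctrl.current_tool_pos(),ctrl.current_contact_force(),ctrl.current_wrist_torque(),round(ctrl.current_t(),2))
B=[.5964,.2014]
c=ctrl.move_l(tcp(B,-16.4,.074),vel=.015,contact_N=4);print(c);st();ctrl.sleep(.2);st()
```

```text
True
[0.5263 0.222  0.0759] [-1.3672  0.0441  8.0974] [-0.0342  0.0093  0.0811] 18.4
[0.5263 0.222  0.0759] [-0.477  -0.8503  7.9329] [ 0.0464 -0.0448  0.0943] 18.6
```

Run:
```python
from h import *
np.set_printoptions(precision=4,suppress=True)
def st(): print(ctrl.current_tool_pos(),ctrl.current_contact_force(),ctrl.current_wrist_torque(),round(ctrl.current_t(),2))
p=ctrl.current_tool_pos()
for dz in (.0003,.0006):
    ctrl.move_l([.5264,.222,p[2]+dz],vel=.005);ctrl.sleep(.15);st()
    if ctrl.current_contact_force()[2]<2:break
ctrl.command_gripper(1.0);st();print(ctrl.current_grip_width())
ctrl.move_l([.5264,.222,.16],vel=.06,contact_N=5);st()
ctrl.move_l([.5264,.222,.26],vel=.15);st()
ctrl.goto([.25,-.35,.3],ori(-40));st()
a,b=ctrl.read_camera("top"),ctrl.read_camera("scene")
cv2.imwrite("pics/top5.png",a);cv2.imwrite("pics/scene5.png",b)
z=lambda im,x,y:cv2.resize(im[y:y+100,x:x+100],None,fx=4,fy=4,interpolation=cv2.INTER_CUBIC)
cv2.imwrite("pics/z6.png",np.hstack([z(a,180,160),z(b,330,170)]))
```

```text
[0.5264 0.222  0.0762] [ 0.4809  0.9904 -0.4434] [ 0.1696 -0.0277  0.0261] 19.14
[0.5264 0.222  0.0762] [-0.8067 -0.3276 -0.7214] [0.0854 0.0204 0.0201] 20.29
1.0002111410806585
[0.5262 0.2219 0.1597] [ 0.4096  0.1425 -0.0621] [ 0.0717  0.0339 -0.0032] 21.84
[0.5259 0.2219 0.2591] [ 0.4452 -0.1686  0.1373] [ 0.0291 -0.056  -0.0193] 22.66
[ 0.2505 -0.3498  0.3   ] [-0.606  -0.0382 -0.1462] [ 0.1128 -0.0016  0.0358] 24.93
```

View pics/z6.png

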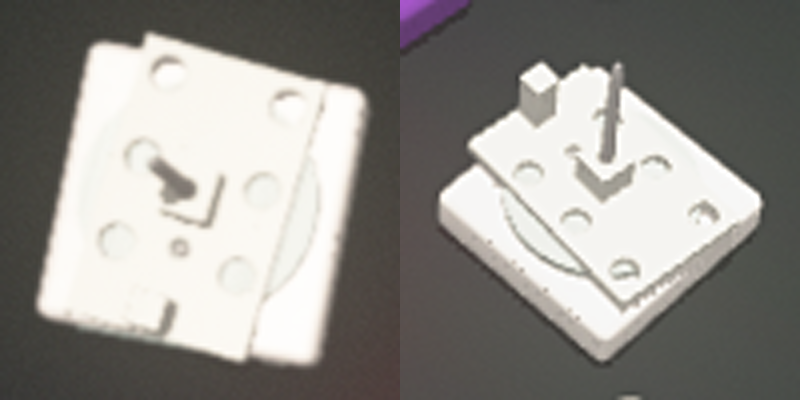

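View pics/scene5.png

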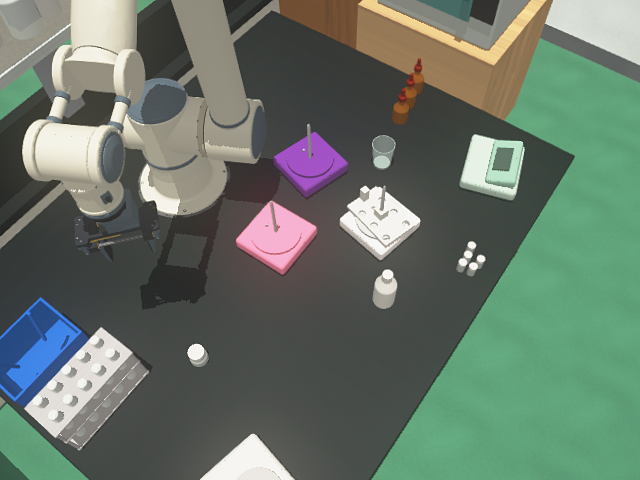

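The tray sits on the rod and the pin shows inside its hole (top zoom (180,247)). The bystanders look unmoved. I'll check the plate's height against the home and on-the-pin predictions.

Run:
```python
from h import *
np.set_printoptions(precision=2,suppress=True)
T=lambda z,o:(np.array(z)+.5)/4-.5+o
y=np.radians(-16.4);R=np.array([[np.cos(y),-np.sin(y)],[np.sin(y),np.cos(y)]])
m={'c++':((148,35),None),'c+-':((327,84),(623,307)),'c--':((243,360),(470,145)),'post':((149,310),(541,70))}
L={'c++':(.085,.055),'c+-':(.085,-.055),'c--':(-.085,-.055),'post':(-.073,0)}
for k,(a,b) in m.items():
    a=T(a,[180,160]);
    for z in(.07,.078):
        zz=z+(.045 if k=='post' else 0)
        w=np.r_[R@L[k]+[.5964,.2010],zz];print(k,z,proj("top",w)[0],a,proj("scene",w)[0],None if b is None else T((b[0]-400,b[1]),[330,170]))
    if b is not None: print("tri z %.4f"%tri([a],[T((b[0]-400,b[1]),[330,170])])[0][2])
for n in("top","scene"):
    d=cv2.absdiff(cv2.imread(f"pics/{n}0.png"),cv2.imread(f"pics/{n}5.png")).max(2)
    for nm,P,r in(("bottle",(.7283,.0127,.07),30),("jar",(.437,-.402,.03),16),("beaker",(.4702,.4183,.05),24)):
        u,v=proj(n,P)[0].astype(int);print(n,nm,(u,v),d[v-r:v+r,u-r:u+r].max(), (d[v-r:v+r,u-r:u+r]>40).sum())
```

```text
c++ 0.07 [216.83 167.83] [216.62 168.38] [415.13 224.26] None
c++ 0.078 [216.22 167.13] [216.62 168.38] [415.47 222.74] None
c+- 0.07 [261.3  180.72] [261.38 180.62] [385.59 245.11] [385.38 246.38]
c+- 0.078 [260.96 180.1 ] [261.38 180.62] [385.82 243.64] [385.38 246.38]
tri z 0.0643
c-- 0.07 [240.23 249.73] [240.38 249.62] [346.88 205.05] [347.12 205.88]
c-- 0.078 [239.76 249.54] [240.38 249.62] [346.94 203.47] [347.12 205.88]
tri z 0.0658
post 0.07 [215.77 236.68] [216.88 237.12] [364.97 188.89] [364.88 187.12]
post 0.078 [215.12 236.4 ] [216.88 237.12] [365.1  187.22] [364.88 187.12]
tri z 0.1259
top bottle (np.int64(308), np.int64(153)) 11 0
top jar (np.int64(480), np.int64(276)) 10 0
top beaker (np.int64(137), np.int64(262)) 10 0
scene bottle (np.int64(383), np.int64(287)) 21 0
scene jar (np.int64(200), np.int64(352)) 20 0
scene beaker (np.int64(384), np.int64(150)) 20 0
```

```bash
python3 -c "
from bench import ctrl
print(ctrl.sign_off(),ctrl.current_t())"
```

```text
the job is handed in; nothing more can be done
the job is handed in; nothing more can be done
```

The tray is on the white changer and appears fully home, flat, with its small hole over the drive pin. I let go of it, moved the arm clear and handed the job in. My last clock reading was 24.9 s of the 69 s allowed.

**What I did:** I gripped the tray by its post, closing along its y. I lowered it down the rod with a force stop. At the taper the bore met the rod with about 4 N sideways, so I shifted the tray 1.4 mm in +y and the rest of the descent ran free. I had set its yaw to the bearing of the pin measured in the images (about -16°), so the hole dropped straight over the pin and no turning search was needed. Before opening the gripper I backed off the roughly 10 N of pressing force.

**Checks that agreed:**
- **Height at contact:** the gripper stopped at 75.9 mm. Home predicts about 76.5 mm and resting on the pin about 84.5 mm.
- **Flatness:** in both views, the plate corners checked at both ends lie at the home height rather than 8 mm higher.
- **Pin:** it shows inside the hole in the top view.
- **Bystanders:** the bottle, beaker and jar show no change between the first and last pictures.

**Checks that disagreed:**
- **Post top:** a hand-picked pixel for the post top triangulated about 11 mm too high. The same kind of pick was already about 6 mm high when the tray lay on the bench, so I put it down to pixel picking.
- **Plate corners:** these triangulated at 64–66 mm where 70 mm was expected. That error is in the low direction, so it doesn't suggest the tray is resting on the pin.
- **Pin bearing:** the scene view alone put it at -12.5°, against -16.3° from the top view and -17.2° from both together.

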